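# Put the engraving set back in its stand

### The job

The engraving is finished: put the set away in its grey stand. Lift the cordless handpiece off its wooden desk rest and, either way round, push it down past the sprung jaw until the middle of its barrel sits fully home, level in both fork clips with the jaw closed over it; take the capped burr tube out of the wooden holder and seat it upright at the bottom of the stand's empty socket. Leave the tubes already in the stand, the glassware and the book where they are.

Things in the scene. Friction and masses are not known exactly. Their poses are not given: they have to be found in the camera images.
- handpiece: cordless engraving handpiece, a round aluminium barrel 18 mm in diameter and 130 mm long with a short pointed nose (to 97 mm from the centre); 0.11 kg. Origin: on the barrel's axis at its middle; x along the barrel to the nose. At the start it lies level in the desk rest
- rest: low light-wood desk rest, 110 x 50 mm, fixed; the handpiece lies along its x in two notched supports 10 mm wide at x = -42 and +42 mm, tops 32 mm above the table, with the barrel's axis 34 mm above the table. Between the supports there is only a 6 mm base plate. Origin: centre of its underside
- stand: grey fixed stand, base 160 (x) x 150 (y) x 12 mm. Two aluminium fork clips, 12 mm wide, at x = -40 and +40 mm on a line along x at y = +40 mm; each fork is 21 mm wide inside, its -y prong 73 mm high over the table, its +y prong 48 mm. 65 mm free between the clips for fingers, down to the base. Three socket blocks in a row along x at y = -45 mm, 50 mm apart. Origin: centre of its underside
- clip_seat (a point): point midway between the two fork clips where the handpiece's barrel centre lies when fully seated, 45 mm above the table; x along the clip line. Either end of the handpiece may point either way
- jaw (a joint): sprung hinged jaw of the clips: one steel bar with an arm and a roller at each fork, on its +y side; rad. 0 = closed, rollers above the seated barrel; about 0.12 while the barrel is pushed past, then it springs back. Hinge along x, 17 mm to +y of the clip line, 18 mm above the table; arms reach 84 mm above the table
- jaw_tip (a point): middle of the line through the two jaw rollers (8 mm in diameter), 10 mm to the +y side of the clip line and 55 mm above the table when closed
- tube: white capped burr tube, 16 mm in diameter, 92 mm long, 35 g, with an aluminium cap (same diameter) on its top 18 mm. At the start it stands in the wooden holder by itself. Origin: centre of its underside; z along the tube to the cap
- holder: wooden block 46 x 46 x 40 mm, fixed, with one hole 18 mm in diameter and 32 mm deep, in which the tube stands at the start. Origin: centre of its underside
- socket_free: the stand's empty grey socket block, 46 x 46 x 40 mm on the base plate (top 52 mm above the table), with one upright hole 18 mm in diameter and 32 mm deep, slightly chamfered. Any of the three places in the row. Origin: centre of its underside
- free_floor (a point): centre of the floor of the empty hole, 20 mm above the table and 32 mm below the hole's mouth; the tube's underside rests here
- tube_b: an identical 16 mm tube standing in its own socket block on the stand; leave it there. Origin: centre of its underside, z up along the tube
- tube_c: an identical 16 mm tube standing in its own socket block on the stand; leave it there. Origin: centre of its underside, z up along the tube
- goblet: bystander: stemmed greenish glass, 105 mm high, 66 mm wide. Origin: centre of its underside
- beaker: bystander: greenish glass cup, 75 mm high, 70 mm wide. Origin: centre of its underside
- phial: bystander: small blue glass bottle, 85 mm high, 40 mm wide. Origin: centre of its underside
- bowl: bystander: greenish glass bowl, 50 mm high, 100 mm wide. Origin: centre of its underside
- book: bystander: red book lying flat, 190 x 130 x 25 mm. Origin: centre of its underside

How it is judged:
By the outcome, as a careful person would: the job done as asked, in the order asked, and still so for the second after the job is handed in, with the robot touching nothing.
It also fails if it takes over 64 s, if anything falls off the work surface, if the arm or the gripper's body presses on something with over 40 N, if the wrist force passes 120 N, or if a joint passes its speed limit or range.

### The arm

A 6-joint arm with a two-finger parallel gripper is mounted at the origin on the work surface. World frame = base frame: x ahead of the robot, y to its left, z up, the work surface at z = 0. Lengths are in m, angles in rad, forces in N, time in s.
With the tool pointing down it reaches from about 0.225 to 0.875 m from the base axis. Payload 3.4 kg.
Tool frame: the origin (TCP) lies at the very end of the fingers, on their centre line; the grasp point (between the pads) lies 19 mm behind it (manip.tcp_to_grasp is the distance from the TCP to the grasp point, in m); z points along the fingers, y is the line along which they close (so a half turn about z gives the same grasp; the last joint's range is limited). The gripper opens to 85 mm and grips with 20 to 120 N. Pads are 22 mm wide; open, the fingers measure 114 mm over their backs; the gripper's body (76 mm by 85 mm) begins 54 mm behind the grasp point. The pads swing forward as they close: fully open they stand 13 mm farther back than shut.
Start: joints at [-1.269, 0.276, 1.505, -0, 1.361, -0.121], TCP at [0.236, -0.524, 0.231] pointing down, gripper open.
Joint ranges: [-2.89, 2.89], [-0.75, 2.08], [0.22, 2.7], [-1.18, 4.32], [0.11, 2.71], [-2.7, 2.7]. Speed limits (rad/s): [2.57, 2.57, 3.14, 3.14, 3.14, 3.14].

### API

Orientations are given as a unit quaternion [w, x, y, z].
In Python, from rig import status, get_image, job, manip gives the robot as it stands.
- The arm moves only by the tool apply_moves, never from a script. Its arguments are lists of equal length, an entry for each row: "xyz": the shift along the tool's x, y, z each as a share of 0.3 m, from -1 to 1, a list of three; "rot": the turn, a rotation vector about the tool's x, y, z each as a share of 60 degrees, from -1 to 1, a list of three; "hand": the opening, from -1 (shut) to 1 (fully open). A call has 1 to 8 rows; each row shifts and turns the commanded pose from where the row before left it, along the tool's axes as they then stand; what a row does not reach is not made up. A row lasts 1/8 s, in which the tool goes at most 62.5 mm and 10.7 degrees, less where a joint would pass 70% of its speed; a pose out of reach is approached as far as the arm can. A call with a number of a shift or a turn outside -1 to 1 is refused whole. A call with a gripper value outside its range is refused whole. The fingers move at their own pace and stop on an object; "force" is the grip in N (left out, the last holds). Time passes only in rows, so rows that do not move let the fingers close. It gives the time, the measured TCP pose, the force, the opening and the grip force at its end, in the units of the state.
- status.get_state(): the state, without advancing time (a new reading comes with each control period).
- get_image(name): name is "side" or "top"; returns a dict with "pixels" (400x640x3 uint8, red, green, blue), "fovy" (degrees; the focal length in pixels is half the picture's height over the tangent of half this angle, whatever the lens; pixels are square), "cx", "cy" (the principal point, pixels), "origin" and "orientation" of the camera in the world. Camera axes: x right, y down, z forward; pixel columns grow to the right and rows downward; lengths in m; the calibration is good to about 2 mm. A picture is of the moment at which its call begins. There is no depth.
- job.sign_off(): hands the job in; it is judged then, once.
The state is a dict: "clock": time; "qpos": joint angles; "qd": joint speeds; "effort": joint torques, N m; "position": TCP position; "ee_rot": TCP orientation; "contact_force": force on the tool from outside, world axes, zero at the start; "moment": the same for the moment, N m; "width": finger opening in m; "gripper_force": force on a finger pad.
Only numpy, scipy, OpenCV 4.12 (cv2) and the standard library are available. Lean on these libraries where they do the work, as an engineer would, in place of code of your own. Each camera call takes 0.05 s, during which the arm holds its last target. There are 200 camera calls.

## Working session

There is one attempt and no reset: what is moved stays moved. The work goes in short steps, Python scripts to look and compute and a tool call to move; the robot and the scene stay as the last step left them, time stands still between calls to the robot, and variables do not carry over. Pictures are saved under pics/ and viewed, at most 10 in all, crops included, and the job is handed in when it is done.

Besides the shell and the picture viewer there is one more tool, called as name(argument=value, ...), one argument or row to a line, values as JSON. apply_moves: Moves the arm, as the interface text tells. Its arguments: {"type":"object","properties":{"xyz":{"type":"array","items":{"type":"array","items":{"type":"number","minimum":-1,"maximum":1}}},"rot":{"type":"array","items":{"type":"array","items":{"type":"number","minimum":-1,"maximum":1}}},"hand":{"type":"array","items":{"type":"number"}},"force":{"type":"number"}},"required":["xyz","rot","hand"]}

```bash
ls; mkdir -p pics; python3 - <<'E'
from rig import status,get_image,job,manip
import cv2,pickle
print(status.get_state()); print(manip.tcp_to_grasp)
d={}
for n in("side","top"):
    im=get_image(n); d[n]=im; cv2.imwrite(f"pics/{n}0.png",im["pixels"][:,:,::-1])
    print(n,{k:v for k,v in im.items() if k!="pixels"})
pickle.dump(d,open("im0.pkl","wb"))
E
```

```text
pics
{'clock': 0.0, 'qpos': array([-1.26903209e+00,  2.76629971e-01,  1.50615518e+00, -2.95410479e-06,
        1.36067258e+00, -1.20991368e-01]), 'qd': array([-1.51893724e-03, -1.35499769e-04,  5.24484017e-04, -8.85970065e-05,
       -6.55318588e-04,  9.07103915e-04]), 'effort': array([-2.19253539e-03, -4.16780412e+01, -2.45805359e+01, -3.18676848e-04,
        1.10628139e-02, -1.09405715e-05]), 'position': array([ 0.23574903, -0.5238719 ,  0.23041097]), 'ee_rot': array([-9.28597534e-04,  9.77742280e-01,  2.09807446e-01, -8.56121343e-05]), 'contact_force': array([ 0.43226446,  0.51560565, -0.96962994]), 'moment': array([ 0.00352616, -0.0724814 , -0.02362385]), 'gripper_force': 0.0, 'width': 0.08550406725560654}
0.0187
side {'fovy': 47.839542391734994, 'cx': 317.32006529129774, 'cy': 194.21837946696968, 'origin': array([ 0.34050011, -1.03483981,  0.72814697]), 'orientation': array([-0.46801799,  0.87412132, -0.11678408,  0.05685553])}
top {'fovy': 47.23397032173432, 'cx': 325.4119856033396, 'cy': 197.54315394426277, 'origin': array([ 0.45211541, -0.09796137,  1.03595068]), 'orientation': array([-0.05297427,  0.70776096, -0.70364359,  0.0339683 ])}
```

View pics/top0.png

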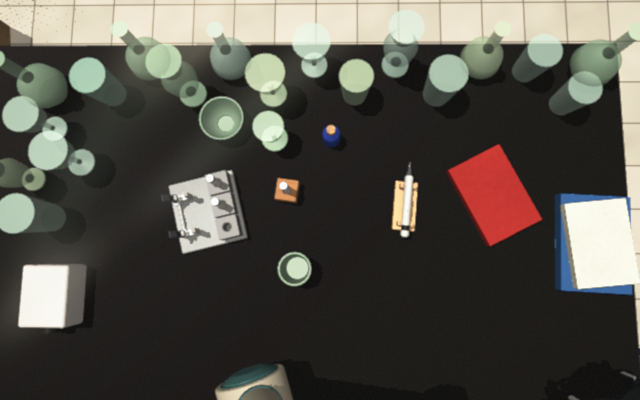

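View pics/side0.png

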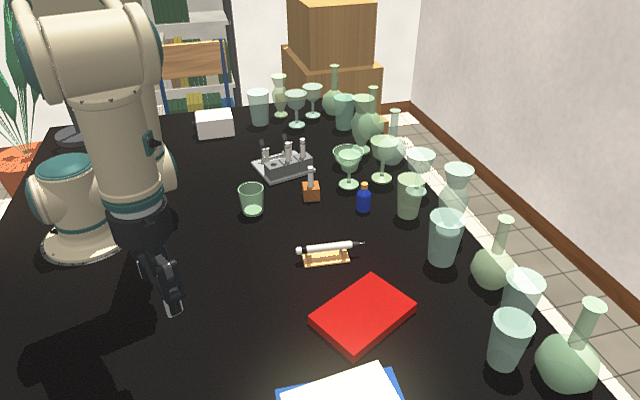

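The top view shows the stand at about (207,212) with its free socket at (227,226), the holder and tube at (287,190), and the handpiece in its rest at (406,205). The book, phial and beaker are around them. I'll zoom in for precise features.

```bash
python3 - <<'E'
import cv2,pickle,numpy as np
d=pickle.load(open("im0.pkl","rb"))
t=d["top"]["pixels"][:,:,::-1]; s=d["side"]["pixels"][:,:,::-1]
def c(im,x,y,w,h,k): return cv2.resize(im[y:y+h,x:x+w],None,fx=k,fy=k,interpolation=cv2.INTER_CUBIC)
g=lambda im:np.clip((im/255.)**.7*255,0,255).astype(np.uint8)
a=np.vstack([np.hstack([c(t,155,160,100,100,4),c(t,380,155,50,100,4),c(t,265,170,40,100,4)]) , ])
cv2.imwrite("pics/tz.png",g(a))
b=np.hstack([c(s,245,130,80,80,6),c(s,290,230,80,80,4)[:0+480] if 0 else cv2.copyMakeBorder(c(s,290,230,80,50,4),0,280,0,0,cv2.BORDER_CONSTANT)])
cv2.imwrite("pics/sz.png",g(b)); print(a.shape,b.shape)
E
```

```text
(400, 760, 3) (480, 800, 3)
```

View pics/tz.png

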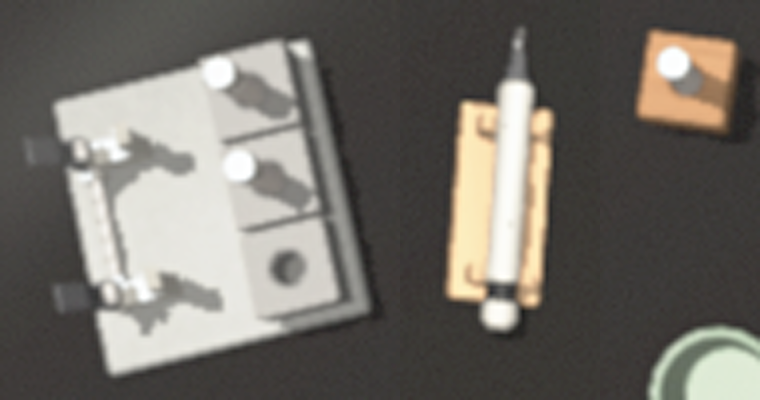

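View pics/sz.png

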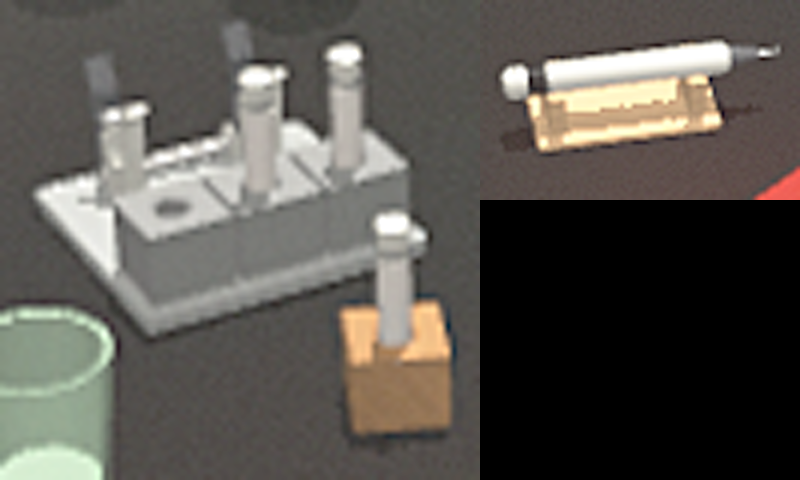

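The crops give the pixels I need. In the 4x top crop: stand base corners (55,102), (308,40), (370,313) and (110,376); hole (289,267); tube caps (239,166) and (219,73). The handpiece runs from its nose at (519,30) to its tail at (499,325), and the holder cap is at (673,64). The side crop shows the hole at (173,209) and the tube cap at (391,225).

```bash
cat > h.py <<'E'
import numpy as np,pickle,cv2
from scipy.spatial.transform import Rotation as R
def cam(im):
    f=200/np.tan(np.radians(im["fovy"]/2)); q=im["orientation"]
    return f,im["cx"],im["cy"],np.array(im["origin"]),R.from_quat([q[1],q[2],q[3],q[0]])
def ray(im,p):
    f,cx,cy,o,r=cam(im); return o,r.apply([(p[0]-cx)/f,(p[1]-cy)/f,1])
def onz(im,p,z):
    o,d=ray(im,p); return o+d*(z-o[2])/d[2]
def tri(A,pa,B,pb):
    o1,d1=ray(A,pa);o2,d2=ray(B,pb);d1=d1/np.linalg.norm(d1);d2=d2/np.linalg.norm(d2)
    s=np.linalg.lstsq(np.c_[d1,-d2],o2-o1,rcond=None)[0]
    a=o1+d1*s[0];b=o2+d2*s[1]; return (a+b)/2,np.linalg.norm(a-b)
def proj(im,P):
    f,cx,cy,o,r=cam(im); c=r.inv().apply(np.atleast_2d(P)-o); return c[:,:2]/c[:,2:]*f+[cx,cy]
E
python3 - <<'E'
from h import *
np.set_printoptions(precision=4,suppress=True)
d=pickle.load(open("im0.pkl","rb"));T=d["top"];S=d["side"]
up=lambda u,v,ox,oy,k,u0=0:(ox+(u-u0+.5)/k-.5,oy+(v+.5)/k-.5)
st=lambda u,v:up(u,v,155,160,4); hp=lambda u,v:up(u,v,380,155,4,400); ho=lambda u,v:up(u,v,265,170,4,600)
ss=lambda u,v:up(u,v,245,130,6); sh=lambda u,v:up(u,v,290,230,4,480)
B=np.array([onz(T,st(*p),.012) for p in[(55,102),(308,40),(370,313),(110,376)]])
print("base",B,B.mean(0),[np.linalg.norm(B[i]-B[i-1]) for i in range(4)])
print("yaw x",[np.degrees(np.arctan2(*(a-b)[[1,0]])) for a,b in((B[0],B[3]),(B[1],B[2]))],
 "yaw y-90",[np.degrees(np.arctan2(*(a-b)[[1,0]]))-90 for a,b in((B[0],B[1]),(B[3],B[2]))])
for n,pt,ps,z in[("hole",st(289,267),ss(173,209),.052),("b",st(239,166),ss(260,75),.112),("c",st(219,73),ss(344,50),.112),
 ("tube",ho(673,64),ss(391,225),.1),("nose",hp(519,30),sh(778,50),.034),("tail",hp(499,325),sh(502,82),.034)]:
    print(n,tri(T,pt,S,ps),onz(T,pt,z),onz(S,ps,z))
H=np.array([onz(T,ho(*p),.04) for p in[(650,30),(737,43),(725,133),(638,118)]])
print("holder",H,H.mean(0),[np.linalg.norm(H[i]-H[i-1]) for i in range(4)])
for p in[(516,80),(493,283),(519,30)]:print("hp",onz(T,hp(*p),.034))
Q=np.array([onz(T,hp(*p),.006) for p in[(462,100),(553,110),(540,305),(447,298)]])
print("rest",Q,Q.mean(0))
print(R.from_quat([0.97774,.2098,0,-.0009]).as_matrix())
E
```

```text
base [[0.6058 0.2893 0.012 ]
 [0.6421 0.1451 0.012 ]
 [0.4868 0.105  0.012 ]
 [0.4507 0.2504 0.012 ]] [0.5464 0.1974 0.012 ] [np.float64(0.15987754429212592), np.float64(0.14870827746522997), np.float64(0.16035287126325093), np.float64(0.14980230321586865)]
yaw x [np.float64(14.074695292777761), np.float64(14.465528215983245)] yaw y-90 [np.float64(14.139054487364248), np.float64(13.958210107153562)]
hole (array([0.5101, 0.1427, 0.0484]), np.float64(0.00013377640611487158)) [0.51   0.1418 0.052 ] [0.5092 0.1364 0.052 ]
b (array([0.5592, 0.155 , 0.1105]), np.float64(0.0020502396137570865)) [0.558  0.1547 0.112 ] [0.5597 0.152  0.112 ]
c (array([0.6061, 0.1668, 0.1122]), np.float64(0.00010688713394125603)) [0.6062 0.1669 0.112 ] [0.6061 0.1673 0.112 ]
tube (array([0.5926, 0.0166, 0.0968]), np.float64(0.0004485693493934217)) [0.5924 0.0161 0.1   ] [0.5911 0.0113 0.1   ]
nose (array([ 0.6564, -0.2565,  0.0324]), np.float64(0.0003452369810444497)) [ 0.6559 -0.2562  0.034 ] [ 0.6559 -0.2583  0.034 ]
tail (array([ 0.4917, -0.2428,  0.0343]), np.float64(0.001989432138802404)) [ 0.4927 -0.243   0.034 ] [ 0.4907 -0.2423  0.034 ]
holder [[ 0.6203  0.0366  0.04  ]
 [ 0.6132 -0.0118  0.04  ]
 [ 0.5632 -0.0059  0.04  ]
 [ 0.5712  0.0422  0.04  ]] [0.592  0.0153 0.04  ] [np.float64(0.0493858432592926), np.float64(0.04885833350897291), np.float64(0.050366194846579095), np.float64(0.04876039807535622)]
hp [ 0.6278 -0.2542  0.034 ]
hp [ 0.5155 -0.24    0.034 ]
hp [ 0.6559 -0.2562  0.034 ]
rest [[ 0.6211 -0.2278  0.006 ]
 [ 0.6155 -0.2792  0.006 ]
 [ 0.5051 -0.27    0.006 ]
 [ 0.5087 -0.2182  0.006 ]] [ 0.5626 -0.2488  0.006 ]
[[ 0.912   0.4103 -0.0004]
 [ 0.4103 -0.912   0.0018]
 [ 0.0004 -0.0018 -1.    ]]
```

```bash
cat >> h.py <<'E'
def plan(p,yaw_deg,n,now=None):
    """n rows from the current pose to TCP p, pointing down, tool x at yaw"""
    from rig import status
    s=status.get_state(); q=s["ee_rot"]; r=R.from_quat([q[1],q[2],q[3],q[0]]); p0=np.array(s["position"])
    y=np.radians(yaw_deg); g=R.from_matrix(np.array([[np.cos(y),np.sin(y),0],[np.sin(y),-np.cos(y),0],[0,0,-1]]).T if 0 else np.c_[[np.cos(y),np.sin(y),0],[np.sin(y),-np.cos(y),0],[0,0,-1]])
    w=(r.inv()*g).as_rotvec(); st=R.from_rotvec(w/n); X=[];W=(np.degrees(w)/n/60).round(3).tolist()
    for i in range(n):
        X.append((r.inv().apply((np.array(p)-p0)/n)/.3).round(3).tolist()); r=r*st
    print("xyz",X,"rot",W,"mm/row",np.linalg.norm(np.array(p)-p0)/n*1e3,"deg",np.degrees(np.linalg.norm(w))/n)
E
python3 - <<'E'
from h import *
np.set_printoptions(precision=4,suppress=True)
d=pickle.load(open("im0.pkl","rb"));T=d["top"];S=d["side"]
for im,(x,y,w,h) in((T,(392,155,30,90)),(S,(290,232,80,30))):
    c=im["pixels"][y:y+h,x:x+w].astype(int); sat=c.max(2)-c.min(2)
    m=((c.min(2)>150)&(sat<45)).astype(np.uint8)
    P=np.argwhere(m)[:,::-1]+[x,y]
    vx,vy,cx,cy=cv2.fitLine(P.astype(np.float32),cv2.DIST_HUBER,0,.01,.01).ravel()
    t=(P-[cx,cy])@[vx,vy]; a=[np.array([cx,cy])+k*np.array([vx,vy]) for k in(t.min(),t.max())]
    q=[onz(im,p,.034) for p in a]; v=q[0]-q[1]
    print(len(P),a,q,"len",np.linalg.norm(v),"yaw",np.degrees(np.arctan2(v[1],v[0])),"mid",(q[0]+q[1])/2)
plan((.558,-.248,.130),-5.5,8)
E
```

```text
408 [array([403.9092, 236.0737]), array([408.869 , 174.9083])] [array([ 0.4922, -0.242 ,  0.034 ]), array([ 0.6272, -0.2547,  0.034 ])] len 0.13553199313265196 yaw 174.60503788731438 mid [ 0.5597 -0.2483  0.034 ]
321 [array([295.8236, 249.4818]), array([361.8613, 241.807 ])] [array([ 0.4928, -0.2405,  0.034 ]), array([ 0.6511, -0.2557,  0.034 ])] len 0.15898444306315582 yaw 174.53061727700756 mid [ 0.572  -0.2481  0.034 ]
xyz [[0.17, -0.05, 0.042], [0.166, -0.061, 0.042], [0.162, -0.071, 0.042], [0.157, -0.082, 0.042], [0.151, -0.092, 0.042], [0.145, -0.101, 0.042], [0.138, -0.11, 0.042], [0.131, -0.119, 0.042]] rot [-0.0, 0.0, 0.062] mm/row 54.496347788405146 deg 3.7156521644555203
```

apply_moves(
  xyz=[
    [0.17, -0.05, 0.042],
    [0.166, -0.061, 0.042],
    [0.162, -0.071, 0.042],
    [0.157, -0.082, 0.042],
    [0.151, -0.092, 0.042],
    [0.145, -0.101, 0.042],
    [0.138, -0.11, 0.042],
    [0.131, -0.119, 0.042],
  ],
  rot=[
    [0, 0, 0.062],
    [0, 0, 0.062],
    [0, 0, 0.062],
    [0, 0, 0.062],
    [0, 0, 0.062],
    [0, 0, 0.062],
    [0, 0, 0.062],
    [0, 0, 0.062],
  ],
  hand=[1, 1, 1, 1, 1, 1, 0.3, 0.0],
  force=40,
)

```text
clock: 1.1
position: [0.5594, -0.247, 0.1297]
ee_rot: [-0.0, 0.999, -0.049, -0.0]
contact_force: [0.9, 0.1, 0.3]
width: 0.0517
gripper_force: 0.0
```

```bash
python3 - <<'E'
from h import *
from rig import status
s=status.get_state();print(s["position"],s["ee_rot"],s["width"],s["qpos"])
plan((.5593,-.2483,.018),-5.4,4)
E
```

```text
[ 0.55944827 -0.24703923  0.12970628] [-7.68099494e-06  9.98782499e-01 -4.93299818e-02 -2.69382903e-04] 0.05169194649723719 [-5.29410328e-01  4.00071558e-01  1.57884761e+00 -2.56185992e-04
  1.16315846e+00  1.14018764e+00]
xyz [[0.0, 0.001, 0.093], [0.0, 0.001, 0.093], [0.0, 0.001, 0.093], [-0.0, 0.001, 0.093]] rot [0.0, 0.0, -0.001] mm/row 27.928373843349846 deg 0.06423932926966006
```

apply_moves(
  xyz=[
    [0, 0.002, 0.093],
    [0, 0.002, 0.093],
    [0, 0, 0.093],
    [0, 0, 0.053],
    [0, 0, 0.04],
    [0, 0, 0],
    [0, 0, 0],
    [0, 0, 0],
  ],
  rot=[
    [0, 0, 0],
    [0, 0, 0],
    [0, 0, 0],
    [0, 0, 0],
    [0, 0, 0],
    [0, 0, 0],
    [0, 0, 0],
    [0, 0, 0],
  ],
  hand=[0, 0, 0, 0, 0, -1, -1, -1],
  force=50,
)

```text
clock: 2.1
position: [0.5587, -0.2499, 0.0196]
ee_rot: [0.0, 0.999, -0.048, 0.001]
contact_force: [-0.2, 0.7, -1.4]
width: 0.0161
gripper_force: 48.7
```

apply_moves(
  xyz=[
    [0, 0, 0],
    [0, 0, 0],
    [0, 0, 0.013],
    [0, 0, 0],
    [0, 0, 0],
    [0, 0, 0],
    [0, 0, 0],
    [0, 0, 0],
  ],
  rot=[
    [0, 0, 0],
    [0, 0, 0],
    [0, 0, 0],
    [0, 0, 0],
    [0, 0, 0],
    [0, 0, 0],
    [0, 0, 0],
    [0, 0, 0],
  ],
  hand=[-0.2, -0.2, -0.2, -0.2, -1, -1, -1, -1],
  force=50,
)

```text
clock: 3.1
position: [0.5583, -0.2496, 0.0151]
ee_rot: [0.0, 0.999, -0.048, 0.0]
contact_force: [-0.4, -0.2, 0.1]
width: 0.0164
gripper_force: 48.7
```

apply_moves(
  xyz=[
    [0, 0, -0.06],
    [0, 0, -0.1],
    [0, 0, -0.15],
    [0, 0, -0.15],
    [0, 0, -0.15],
    [0, 0, 0],
  ],
  rot=[
    [0, 0, 0],
    [0, 0, 0],
    [0, 0, 0],
    [0, 0, 0],
    [0, 0, 0],
    [0, 0, 0],
  ],
  hand=[-1, -1, -1, -1, -1, -1],
  force=80,
)

```text
clock: 3.85
position: [0.5605, -0.2508, 0.2022]
ee_rot: [0.002, 0.999, -0.048, 0.004]
contact_force: [0.1, 0.1, -1.9]
width: 0.0155
gripper_force: 78.0
```

```bash
python3 - <<'E'
from h import *
from rig import status
np.set_printoptions(precision=4,suppress=True)
d=pickle.load(open("im0.pkl","rb"));T=d["top"];S=d["side"]
up=lambda u,v,ox,oy,k,u0=0:(ox+(u-u0+.5)/k-.5,oy+(v+.5)/k-.5)
c=np.array([.5464,.1974]);y=np.radians(14.2);ex=np.array([np.cos(y),np.sin(y)]);ey=np.array([-ex[1],ex[0]])
for z in(.016,.02,.03,.045,.08):
  print(z,[np.array([ (onz(im,p,z)[:2]-c)@ex,(onz(im,p,z)[:2]-c)@ey]) for im,p in((T,up(100,228,155,160,4)),(S,up(195,150,245,130,6)))])
s=status.get_state();print(s["position"],s["ee_rot"],s["width"],s["qpos"])
plan((.5366,.2362,.21),14.2,10)
E
```

```text
0.016 [array([0.0025, 0.0625]), array([0.0102, 0.0612])]
0.02 [array([0.0018, 0.0612]), array([0.0073, 0.0544])]
0.03 [array([0.0002, 0.058 ]), array([0.0001, 0.0375])]
0.045 [array([-0.0023,  0.0532]), array([-0.0106,  0.0121])]
0.08 [array([-0.008,  0.042]), array([-0.0358, -0.0472])]
[ 0.5605 -0.2508  0.2022] [ 0.0021  0.9988 -0.0483  0.0039] 0.015530339031243446 [-0.534   0.3462  1.4739 -0.0001  1.3126  1.1335]
xyz [[-0.024, -0.161, -0.003], [-0.018, -0.162, -0.003], [-0.012, -0.162, -0.003], [-0.007, -0.162, -0.003], [-0.001, -0.163, -0.003], [0.004, -0.162, -0.003], [0.01, -0.162, -0.003], [0.016, -0.162, -0.003], [0.021, -0.161, -0.003], [0.027, -0.16, -0.003]] rot [0.0, -0.001, -0.033] mm/row 48.763216303886345 deg 1.9740825734379839
```

apply_moves(
  xyz=[
    [-0.024, -0.161, -0.003],
    [-0.018, -0.162, -0.003],
    [-0.012, -0.162, -0.003],
    [-0.007, -0.162, -0.003],
    [-0.001, -0.163, -0.003],
    [0.004, -0.162, -0.003],
    [0.01, -0.162, -0.003],
    [0.016, -0.162, -0.003],
  ],
  rot=[
    [0, 0, -0.033],
    [0, 0, -0.033],
    [0, 0, -0.033],
    [0, 0, -0.033],
    [0, 0, -0.033],
    [0, 0, -0.033],
    [0, 0, -0.033],
    [0, 0, -0.033],
  ],
  hand=[-1, -1, -1, -1, -1, -1, -1, -1],
)

```text
clock: 4.85
position: [0.538, 0.1415, 0.2034]
ee_rot: [0.0, 0.996, 0.09, -0.001]
contact_force: [1.1, 0.7, -1.0]
width: 0.0155
gripper_force: 78.2
```

apply_moves(
  xyz=[
    [0.021, -0.161, 0.05],
    [0.027, -0.16, 0.05],
    [0, 0, 0],
    [0, 0, 0],
    [0, 0, 0],
  ],
  rot=[
    [0, 0, -0.033],
    [0, 0, -0.033],
    [0, 0, 0],
    [0, 0, 0],
    [0, 0, 0],
  ],
  hand=[-1, -1, -1, -1, -1],
)

```text
clock: 5.48
position: [0.5346, 0.2362, 0.175]
ee_rot: [0.0, 0.992, 0.123, -0.0]
contact_force: [0.1, 0.5, -2.0]
width: 0.0156
gripper_force: 78.4
```

```bash
python3 - <<'E'
from h import *
from rig import status,get_image
s=status.get_state();print(s["position"],s["ee_rot"],s["contact_force"],s["qpos"])
d={n:get_image(n) for n in("side","top")}; pickle.dump(d,open("im1.pkl","wb"))
c=lambda im,x,y,w,h,k:cv2.resize(im[y:y+h,x:x+w,::-1],None,fx=k,fy=k,interpolation=cv2.INTER_CUBIC)
a=np.hstack([c(d["top"]["pixels"],140,130,100,130,4),c(d["side"]["pixels"],220,70,100,130,4)])
cv2.imwrite("pics/a1.png",(np.clip((a/255.)**.7,0,1)*255).astype(np.uint8))
E
```

```text
[0.53460201 0.23621436 0.17501714] [ 3.06465589e-04  9.92350135e-01  1.23454797e-01 -1.70775445e-04] [ 0.08688236  0.53388015 -1.99713349] [ 2.97376228e-01  3.26220629e-01  1.57504371e+00 -5.75793286e-04
  1.24077066e+00  1.62081813e+00]
```

View pics/a1.png

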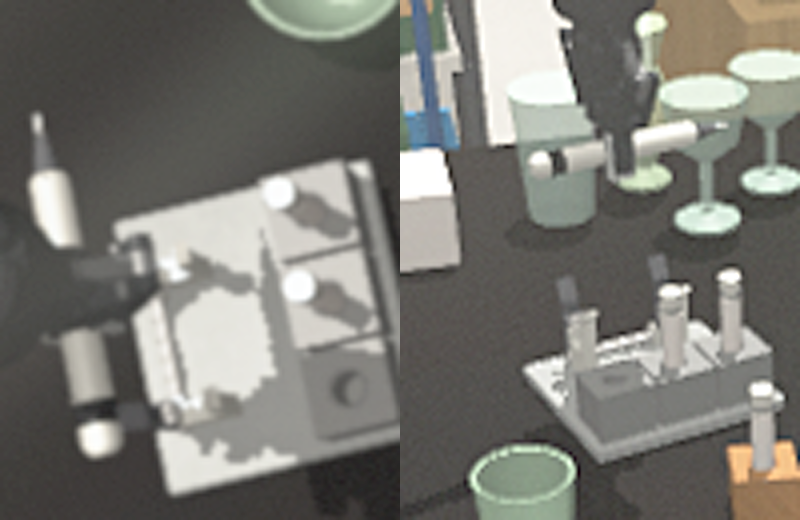

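The handpiece is held above the stand. In the left crop the nose is at (36,115) and the tail end at (100,458); in the right crop the nose is at (727,127) and the tail at (528,163). The jaws sit just right of the barrel.

```bash
python3 - <<'E'
from h import *
np.set_printoptions(precision=4,suppress=True)
d=pickle.load(open("im1.pkl","rb"));T=d["top"];S=d["side"]
up=lambda u,v,ox,oy,k,u0=0:(ox+(u-u0+.5)/k-.5,oy+(v+.5)/k-.5)
N=tri(T,up(36,115,140,130,4),S,up(727,127,220,70,4,400)); L=tri(T,up(100,458,140,130,4),S,up(528,163,220,70,4,400))
print(N,L); v=N[0]-L[0]; n=np.linalg.norm(v); print(n,np.degrees(np.arctan2(v[1],v[0])),np.degrees(np.arcsin(v[2]/n)))
print("centre",N[0]-v/n*.097,L[0]+v/n*.065)
# barrel line in top by colour
for z in(.194,):
    P=[np.mean([onz(T,up(*p,140,130,4),z) for p in q],0) for q in(((32,185),(74,175)),((50,240),(80,240)),((63,340),(101,330)),((70,395),(110,392)))]
    print(np.array(P))
# clip features: base corners again in this image
B=np.array([onz(T,up(*p,140,130,4),.012) for p in((115,222),(172,495))]);print(B,np.degrees(np.arctan2(*(B[0]-B[1])[[1,0]])))
E
```

```text
(array([0.6299, 0.263 , 0.1891]), np.float64(0.0013299459316276556)) (array([0.4683, 0.2213, 0.1955]), np.float64(0.0004275701698599289))
0.16701832294984037 14.442399352058569 -2.1978852298846014
centre [0.5361 0.2388 0.1928] [0.5312 0.2375 0.193 ]
[[0.5984 0.251  0.194 ]
 [0.5698 0.2437 0.194 ]
 [0.5251 0.2333 0.194 ]
 [0.4979 0.2281 0.194 ]]
[[0.6058 0.2893 0.012 ]
 [0.4513 0.2493 0.012 ]] 14.50858934472711
```

apply_moves(
  xyz=[
    [0.006, 0.002, 0.12],
    [0, 0, 0.12],
    [0, 0, 0.08],
    [0, 0, 0],
    [0, 0, 0],
  ],
  rot=[
    [0, 0, 0],
    [0, 0, 0],
    [0, 0, 0],
    [0, 0, 0],
    [0, 0, 0],
  ],
  hand=[-1, -1, -1, -1, -1],
)

```text
clock: 6.2
position: [0.5375, 0.2371, 0.0804]
ee_rot: [-0.0, 0.992, 0.124, 0.001]
contact_force: [-0.3, -0.8, -1.6]
width: 0.0157
gripper_force: 78.4
```

```bash
python3 - <<'E'
from h import *
from rig import status,get_image
s=status.get_state();print(s["position"],s["ee_rot"],s["contact_force"])
d={n:get_image(n) for n in("side","top")}; pickle.dump(d,open("im2.pkl","wb"))
c=lambda im,x,y,w,h,k:cv2.resize(im[y:y+h,x:x+w,::-1],None,fx=k,fy=k,interpolation=cv2.INTER_CUBIC)
a=np.hstack([c(d["top"]["pixels"],150,145,80,110,5),c(d["side"]["pixels"],230,90,80,110,5)])
cv2.imwrite("pics/a2.png",(np.clip((a/255.)**.7,0,1)*255).astype(np.uint8))
E
```

```text
[0.53748475 0.23705183 0.08036046] [-1.37222529e-04  9.92311776e-01  1.23758408e-01  1.08460277e-03] [-0.32148374 -0.76495519 -1.63588529]
```

View pics/a2.png

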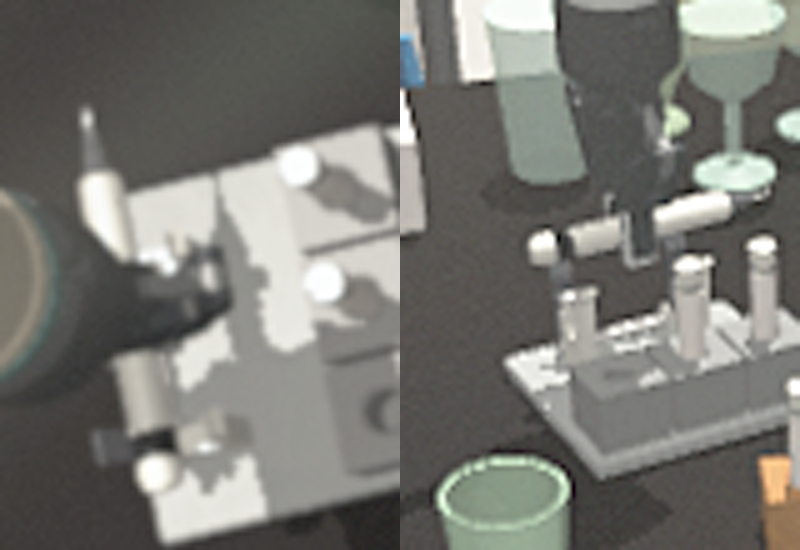

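The view shows the barrel over the clips, between the dark jaw arms (about (110,445) in the crop) and the white -y prongs (about (205,440)). I'll check the predicted prong and barrel pixels against these.

```bash
python3 - <<'E'
from h import *
np.set_printoptions(precision=1,suppress=True)
d0=pickle.load(open("im0.pkl","rb"));d=pickle.load(open("im2.pkl","rb"))
c=np.array([.5464,.1974]);y=np.radians(14.2);ex=np.array([np.cos(y),np.sin(y)]);ey=np.array([-ex[1],ex[0]])
def W(x,yy,z): return np.r_[c+x*ex+yy*ey,z]
for nm,p in(("-y prong inner top",(-40,29.5,73)),("-y prong2",(40,29.5,73)),("+y prong inner top",(-40,50.5,48)),("arm top",(-40,57,84)),("roller",(-40,50,55)),("roller2",(40,50,55)),("hinge",(0,57,18))):
    P=W(*[v/1000 for v in p])
    q=proj(d0["top"],P)[0];s=proj(d0["side"],P)[0]
    print(nm,"tz",(q-[155,160]+.5)*4-.5,"sz",(s-[245,130]+.5)*6-.5,"a2",(q-[150,145]+.5)*5-.5)
E
python3 - <<'E'
import cv2
a=cv2.imread('pics/tz.png')[120:330,20:240]
b=cv2.imread('pics/sz.png')[10:230,30:300]
import numpy as np
a=cv2.resize(a,None,fx=2,fy=2,interpolation=2);b=cv2.resize(b,None,fx=1.3,fy=1.3)
o=np.zeros((440,800,3),np.uint8);o[:a.shape[0],:a.shape[1]]=a;o[:b.shape[0],445:445+b.shape[1]]=b[:440]
cv2.imwrite('pics/z3.png',o)
E
```

```text
-y prong inner top tz [139.4 281.9] sz [126.2 102.2] a2 [199.4 427.5]
-y prong2 tz [109.5 136.7] sz [264.8  66.8] a2 [162. 246.]
+y prong inner top tz [116.7 293.6] sz [113.7 128.2] a2 [171.  442.1]
arm top tz [ 81.7 293.4] sz [103.5  62.3] a2 [127.2 441.9]
roller tz [113.2 292.8] sz [113.1 116.9] a2 [166.7 441.1]
roller2 tz [ 84.1 150. ] sz [249.6  81.7] a2 [130.2 262.6]
hinge tz [109.1 229.6] sz [180.9 154.5] a2 [161.5 362.1]
```

View pics/z3.png

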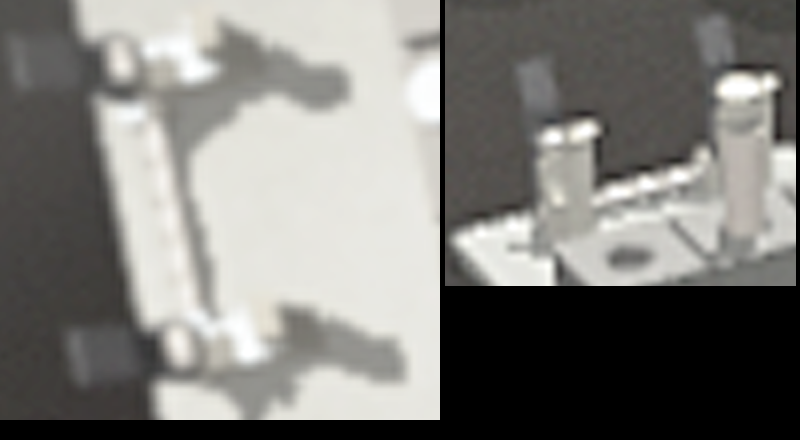

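The funnel made by the jaw arms and prongs is centred within about 1 mm of the present lateral position, so I'm going down in steps and watching the forces.

apply_moves(
  xyz=[
    [0, 0, 0.02],
    [0, 0, 0.02],
    [0, 0, 0.02],
    [0, 0, 0.02],
    [0, 0, 0.01],
  ],
  rot=[
    [0, 0, 0],
    [0, 0, 0],
    [0, 0, 0],
    [0, 0, 0],
    [0, 0, 0],
  ],
  hand=[-1, -1, -1, -1, -1],
  force=100,
)

```text
clock: 6.92
position: [0.5361, 0.2372, 0.0515]
ee_rot: [0.0, 0.992, 0.124, -0.0]
contact_force: [0.6, -0.3, -0.5]
width: 0.0149
gripper_force: 97.5
```

apply_moves(
  xyz=[
    [0, 0, 0.01],
    [0, 0, 0.01],
    [0, 0, 0],
  ],
  rot=[
    [0, 0, 0],
    [0, 0, 0],
    [0, 0, 0],
  ],
  hand=[-1, -1, -1],
)

```text
clock: 7.3
position: [0.5362, 0.2372, 0.046]
ee_rot: [0.0, 0.992, 0.124, -0.0]
contact_force: [-0.7, 0.4, -1.6]
width: 0.0153
gripper_force: 97.5
```

apply_moves(
  xyz=[
    [0, 0, 0.01],
    [0, 0, 0.01],
  ],
  rot=[
    [0, 0, 0],
    [0, 0, 0],
  ],
  hand=[-1, -1],
)

```text
clock: 7.55
position: [0.5372, 0.2359, 0.0406]
ee_rot: [0.001, 0.992, 0.125, 0.001]
contact_force: [1.0, -4.3, 1.3]
width: 0.0155
gripper_force: 98.3
```

apply_moves(
  xyz=[
    [0, 0, 0.01],
    [0, 0, 0.01],
  ],
  rot=[
    [0, 0, 0],
    [0, 0, 0],
  ],
  hand=[-1, -1],
)

```text
clock: 7.8
position: [0.5371, 0.2358, 0.0342]
ee_rot: [0.001, 0.992, 0.124, 0.001]
contact_force: [1.9, -5.0, -1.8]
width: 0.0153
gripper_force: 98.1
```

apply_moves(
  xyz=[
    [0, 0, 0.01],
    [0, 0, 0.01],
    [0, 0, 0.004],
    [0, 0, 0],
  ],
  rot=[
    [0, 0, 0],
    [0, 0, 0],
    [0, 0, 0],
    [0, 0, 0],
  ],
  hand=[-1, -1, -1, -1],
)

```text
clock: 8.3
position: [0.5361, 0.2377, 0.0269]
ee_rot: [-0.0, 0.992, 0.124, -0.0]
contact_force: [-0.4, 1.2, -1.3]
width: 0.0153
gripper_force: 99.0
```

apply_moves(
  xyz=[
    [0, 0, 0.004],
    [0, 0, 0.003],
    [0, 0, 0],
  ],
  rot=[
    [0, 0, 0],
    [0, 0, 0],
    [0, 0, 0],
  ],
  hand=[-1, -1, -1],
)

```text
clock: 8.68
position: [0.5365, 0.2377, 0.0261]
ee_rot: [-0.0, 0.992, 0.124, 0.0]
contact_force: [-3.4, -0.2, 6.0]
width: 0.0152
gripper_force: 99.9
```

apply_moves(
  xyz=[
    [0, 0, 0],
    [0, 0, 0],
    [0, 0, 0],
    [0, 0, -0.03],
    [0, 0, -0.06],
    [0, 0, -0.15],
    [0, 0, -0.18],
    [0, 0, -0.1],
  ],
  rot=[
    [0, 0, 0],
    [0, 0, 0],
    [0, 0, 0],
    [0, 0, 0],
    [0, 0, 0],
    [0, 0, 0],
    [0, 0, 0],
    [0, 0, 0],
  ],
  hand=[-0.3, -0.3, -0.3, -0.3, -0.3, -0.3, -0.3, -0.3],
  force=40,
)

```text
clock: 9.68
position: [0.5376, 0.2376, 0.1846]
ee_rot: [-0.0, 0.992, 0.124, 0.002]
contact_force: [-0.3, 0.6, -0.4]
width: 0.0297
gripper_force: 0.0
```

```bash
python3 - <<'E'
from h import *
from rig import status
s=status.get_state();print(s["position"],s["qpos"])
plan((.5925,.016,.17),14.2,6)
E
```

```text
[0.53761326 0.23762559 0.18464988] [ 2.97893000e-01  3.21254483e-01  1.55734280e+00 -9.57868571e-05
  1.25795438e+00  1.61974928e+00]
xyz [[-0.001, 0.127, 0.008], [-0.001, 0.127, 0.008], [-0.001, 0.127, 0.008], [-0.001, 0.127, 0.008], [-0.001, 0.127, 0.008], [-0.001, 0.127, 0.008]] rot [-0.0, -0.001, 0.0] mm/row 38.13174336583915 deg 0.04934550610134039
```

apply_moves(
  xyz=[
    [-0.001, 0.127, 0.008],
    [-0.001, 0.127, 0.008],
    [-0.001, 0.127, 0.008],
    [-0.001, 0.127, 0.008],
    [-0.001, 0.127, 0.008],
    [-0.001, 0.127, 0.008],
    [0, 0, 0],
    [0, 0, 0],
  ],
  rot=[
    [0, 0, 0],
    [0, 0, 0],
    [0, 0, 0],
    [0, 0, 0],
    [0, 0, 0],
    [0, 0, 0],
    [0, 0, 0],
    [0, 0, 0],
  ],
  hand=[-0.2, -0.2, -0.2, -0.2, -0.2, -0.2, -0.2, -0.2],
)

```text
clock: 10.68
position: [0.5907, 0.0157, 0.1668]
ee_rot: [-0.0, 0.992, 0.124, -0.0]
contact_force: [0.4, 0.4, -0.2]
width: 0.0342
gripper_force: 0.0
```

```bash
python3 - <<'E'
from h import *
from rig import status,get_image
s=status.get_state();print(s["position"],s["width"])
d={n:get_image(n) for n in("side","top")}; pickle.dump(d,open("im3.pkl","wb"))
c=lambda im,x,y,w,h,k:cv2.resize(im[y:y+h,x:x+w,::-1],None,fx=k,fy=k,interpolation=cv2.INTER_CUBIC)
a=np.hstack([c(d["top"]["pixels"],150,150,100,120,4),c(d["side"]["pixels"],240,110,100,120,4)])
cv2.imwrite("pics/a3.png",(np.clip((a/255.)**.7,0,1)*255).astype(np.uint8))
E
```

```text
[0.59074473 0.01565425 0.16675805] 0.03418283466528791
```

View pics/a3.png

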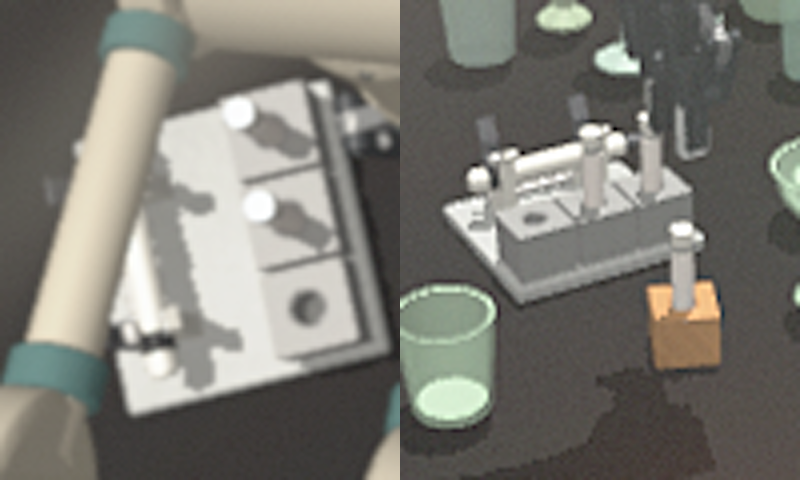

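The handpiece lies level in both clips with the jaw arms back upright. The holder tube's cap is at (682,235) in the right crop, with the fingers above it. Descending onto the tube.

apply_moves(
  xyz=[
    [0.006, 0, 0.14],
    [0, 0, 0.12],
    [0, 0, 0.08],
    [0, 0, 0.05],
    [0, 0, 0],
    [0, 0, 0],
    [0, 0, 0],
    [0, 0, 0],
  ],
  rot=[
    [0, 0, 0],
    [0, 0, 0],
    [0, 0, 0],
    [0, 0, 0],
    [0, 0, 0],
    [0, 0, 0],
    [0, 0, 0],
    [0, 0, 0],
  ],
  hand=[-0.2, -0.2, -0.2, -0.2, -0.2, -1, -1, -1],
  force=25,
)

```text
clock: 11.78
position: [0.5935, 0.0157, 0.0506]
ee_rot: [0.0, 0.992, 0.124, 0.001]
contact_force: [-0.2, -0.2, 2.8]
width: 0.015
gripper_force: 25.9
```

apply_moves(
  xyz=[
    [0, 0, -0.05],
    [0, 0, -0.1],
    [0, 0, -0.1],
    [0, 0, -0.08],
    [-0.042, -0.119, 0],
    [-0.042, -0.119, 0],
    [-0.042, -0.119, 0],
    [-0.042, -0.119, 0],
  ],
  rot=[
    [0, 0, 0],
    [0, 0, 0],
    [0, 0, 0],
    [0, 0, 0],
    [0, 0, 0],
    [0, 0, 0],
    [0, 0, 0],
    [0, 0, 0],
  ],
  hand=[-1, -1, -1, -1, -1, -1, -1, -1],
  force=30,
)

```text
clock: 12.78
position: [0.5079, 0.1424, 0.1495]
ee_rot: [0.0, 0.992, 0.124, 0.0]
contact_force: [-0.1, -0.1, -0.8]
width: 0.0153
gripper_force: 29.6
```

apply_moves(
  xyz=[
    [0, 0, 0.08],
    [0, 0, 0],
    [0, 0, 0],
  ],
  rot=[
    [0, 0, 0],
    [0, 0, 0],
    [0, 0, 0],
  ],
  hand=[-1, -1, -1],
)

```text
clock: 13.15
position: [0.5093, 0.1414, 0.1254]
ee_rot: [0.0, 0.992, 0.124, 0.001]
contact_force: [0.5, -0.1, -0.9]
width: 0.0152
gripper_force: 29.6
```

```bash
python3 - <<'E'
from h import *
from rig import status,get_image
s=status.get_state();print(s["position"],s["ee_rot"],s["width"])
d={n:get_image(n) for n in("side","top")}; pickle.dump(d,open("im4.pkl","wb"))
c=lambda im,x,y,w,h,k:cv2.resize(im[y:y+h,x:x+w,::-1],None,fx=k,fy=k,interpolation=cv2.INTER_CUBIC)
a=np.hstack([c(d["top"]["pixels"],180,170,80,110,4.5),c(d["side"]["pixels"],240,110,80,110,4.5)])
cv2.imwrite("pics/a4.png",(np.clip((a/255.)**.7,0,1)*255).astype(np.uint8));print(a.shape)
E
```

```text
[0.50933121 0.14141789 0.12544226] [1.34199506e-04 9.92286277e-01 1.23966064e-01 5.83651216e-04] 0.01522468782246921
(495, 720, 3)
```

View pics/a4.png

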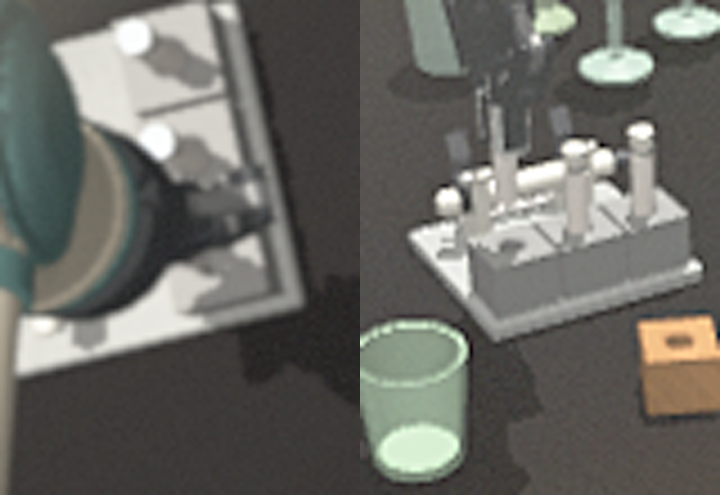

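The side view shows the tube held upright with its bottom at about (507,206), right above the free hole at (512,246). The holder is empty and the handpiece is still in its clips.

```bash
python3 - <<'E'
from h import *
np.set_printoptions(precision=4,suppress=True)
d=pickle.load(open("im4.pkl","rb"));S=d["side"];k=4.5
o=lambda u,v:np.array([240+(u-360+.5)/k-.5,110+(v+.5)/k-.5])
b=lambda p:(p-[240,110]+.5)*k-.5+[360,0]
g=cv2.cvtColor(S["pixels"],cv2.COLOR_RGB2GRAY)
P0=np.array([.5093,.1414,.0828])
print("pred tube axis bottom/mid/hole (crop px)",b(proj(S,P0)[0]),b(proj(S,P0+[0,0,.02])[0]),b(proj(S,[.5095,.1417,.052])[0]))
for r in range(142,158,2): print(r,g[r,262:284])
for r in range(162,168): print(r,g[r,262:284])
E
```

```text
pred tube axis bottom/mid/hole (crop px) [508.0009 202.499 ] [506.0127 175.6268] [511.2139 242.7659]
142 [ 87  86  55  46  52  50  57 118 132 129  25  39  47  57  68  93  49  52
  49  47  51  54]
144 [ 84  85  63  47  49  49  59 110 158 141 138 142 140  99  81  45  49  48
  50  45  41  43]
146 [ 62  61  49  40  38  30  31  82 168 167 163 157 136  26  31  22  37  91
 120 212 229 251]
148 [106 201 184 138 220 255 255 173 157 162 162 150 152 232 254 255 255 255
 255 255 255 254]
150 [127 148 120 127 122 120 167 255 147 159 159 150 158 247 247 233 223 203
 185 175 160 152]
152 [ 42  51  84 155 147 145 166 241 147 161 159 152 139 141 146 136 116 112
 113 135 161 138]
154 [125  23  61 147 151 149 146 145 143 155 158 152 160 207 168 173 197 255
 255 195 139 138]
156 [107  27  62 119 153 149 147 142 196 255 164 172 169 162 113 111 116 152
 106 125 125 129]
162 [132 133 159 160 177 178 195 191 191 187 180 180 182 183 188 193 192 189
 141 111 178 200]
163 [127 127 186 204 181 198 196 191 182 153 113 115 124 137 160 187 189 193
 190 139 115 182]
164 [128 113  98 169 114 180 180 196 162  93  76  83  80  77 124 180 193 190
 195 191 147 106]
165 [133 127  72  90 104 102 117 185 158  76  87  90  92 120 161 196 194 194
 195 194 183 126]
166 [134 166  63  78  96 109 109 106 107 106 102 103 119 190 203 196 182 184
 173 150 125 101]
167 [181 240  80  77  85  96 111 112 111 113 112 114 144 192 185 172 120 118
  72  78  83  84]
```

apply_moves(
  xyz=[
    [0, 0, 0.04],
    [0, 0, 0.03],
    [0, 0, 0.02],
    [0, 0, 0],
  ],
  rot=[
    [0, 0, 0],
    [0, 0, 0],
    [0, 0, 0],
    [0, 0, 0],
  ],
  hand=[-1, -1, -1, -1],
)

```text
clock: 13.75
position: [0.5081, 0.1415, 0.0966]
ee_rot: [0.0, 0.992, 0.124, -0.001]
contact_force: [0.5, 0.3, -0.3]
width: 0.0154
gripper_force: 29.6
```

apply_moves(
  xyz=[
    [0, 0, 0.007],
    [0, 0, 0.007],
    [0, 0, 0.007],
    [0, 0, 0],
  ],
  rot=[
    [0, 0, 0],
    [0, 0, 0],
    [0, 0, 0],
    [0, 0, 0],
  ],
  hand=[-1, -1, -1, -1],
)

```text
clock: 14.25
position: [0.5087, 0.1417, 0.0911]
ee_rot: [0.0, 0.992, 0.124, 0.0]
contact_force: [-0.1, -0.1, -0.7]
width: 0.0151
gripper_force: 29.6
```

apply_moves(
  xyz=[
    [0, 0, 0.007],
    [0, 0, 0.007],
    [0, 0, 0.007],
    [0, 0, 0],
  ],
  rot=[
    [0, 0, 0],
    [0, 0, 0],
    [0, 0, 0],
    [0, 0, 0],
  ],
  hand=[-1, -1, -1, -1],
)

```text
clock: 14.75
position: [0.509, 0.1418, 0.0847]
ee_rot: [-0.0, 0.992, 0.124, 0.0]
contact_force: [1.2, 1.1, -1.4]
width: 0.0148
gripper_force: 29.5
```

Entering freely. I'm continuing to the floor, where the TCP should be about 0.0626.

apply_moves(
  xyz=[
    [0, 0, 0.013],
    [0, 0, 0.013],
    [0, 0, 0.013],
    [0, 0, 0.013],
    [0, 0, 0.01],
    [0, 0, 0],
  ],
  rot=[
    [0, 0, 0],
    [0, 0, 0],
    [0, 0, 0],
    [0, 0, 0],
    [0, 0, 0],
    [0, 0, 0],
  ],
  hand=[-1, -1, -1, -1, -1, -1],
)

```text
clock: 15.5
position: [0.5089, 0.1418, 0.0659]
ee_rot: [-0.0, 0.992, 0.124, 0.0]
contact_force: [3.1, 2.0, -2.2]
width: 0.0151
gripper_force: 29.4
```

apply_moves(
  xyz=[
    [0, 0, 0.006],
    [0, 0, 0],
  ],
  rot=[
    [0, 0, 0],
    [0, 0, 0],
  ],
  hand=[-1, -1],
)

```text
clock: 15.75
position: [0.509, 0.1418, 0.0645]
ee_rot: [0.0, 0.992, 0.124, 0.0]
contact_force: [2.4, 1.3, -1.1]
width: 0.0154
gripper_force: 29.6
```

apply_moves(
  xyz=[
    [0, 0, 0.005],
    [0, 0, 0.003],
    [0, 0, 0],
  ],
  rot=[
    [0, 0, 0],
    [0, 0, 0],
    [0, 0, 0],
  ],
  hand=[-1, -1, -1],
)

```text
clock: 16.12
position: [0.509, 0.1418, 0.0626]
ee_rot: [0.0, 0.992, 0.124, 0.0]
contact_force: [2.9, 2.3, 4.2]
width: 0.0153
gripper_force: 30.1
```

apply_moves(
  xyz=[
    [0, 0, 0],
    [0, 0, 0],
    [0, 0, 0],
    [0, 0, -0.05],
    [0, 0, -0.1],
    [0, 0, -0.18],
    [0, 0, -0.18],
    [0, 0, 0],
  ],
  rot=[
    [0, 0, 0],
    [0, 0, 0],
    [0, 0, 0],
    [0, 0, 0],
    [0, 0, 0],
    [0, 0, 0],
    [0, 0, 0],
    [0, 0, 0],
  ],
  hand=[-0.3, -0.3, -0.3, -0.3, -0.3, -0.3, -0.3, -0.3],
)

```text
clock: 17.12
position: [0.5117, 0.1421, 0.221]
ee_rot: [-0.0, 0.992, 0.124, 0.006]
contact_force: [0.0, -0.9, -0.1]
width: 0.0299
gripper_force: 0.0
```

apply_moves(
  xyz=[
    [0, 0.15, 0],
    [0, 0.19, 0],
    [0, 0.19, 0],
    [0, 0.19, 0],
    [0, 0.19, 0],
    [0, 0.19, 0],
    [0, 0.1, 0],
    [0, 0, 0],
  ],
  rot=[
    [0, 0, 0],
    [0, 0, 0],
    [0, 0, 0],
    [0, 0, 0],
    [0, 0, 0],
    [0, 0, 0],
    [0, 0, 0],
    [0, 0, 0],
  ],
  hand=[-0.3, -0.3, -0.3, -0.3, -0.3, -0.3, -0.3, -0.3],
)

```text
clock: 18.12
position: [0.5971, -0.2095, 0.214]
ee_rot: [-0.0, 0.992, 0.123, -0.001]
contact_force: [-0.2, 1.2, -0.5]
width: 0.0297
gripper_force: 0.0
```

```bash
python3 - <<'E'
from h import *
from rig import status,get_image
s=status.get_state();print(s["position"],s["contact_force"])
d={n:get_image(n) for n in("side","top")}; pickle.dump(d,open("im5.pkl","wb"))
c=lambda im,x,y,w,h,k:cv2.resize(im[y:y+h,x:x+w,::-1],None,fx=k,fy=k,interpolation=cv2.INTER_CUBIC)
a=np.hstack([c(d["top"]["pixels"],155,155,100,120,4),c(d["side"]["pixels"],240,120,80,96,5)])
cv2.imwrite("pics/a5.png",(np.clip((a/255.)**.7,0,1)*255).astype(np.uint8))
E
```

```text
[ 0.59710997 -0.20946351  0.213986  ] [-0.16464543  1.18481484 -0.53118282]
```

View pics/a5.png

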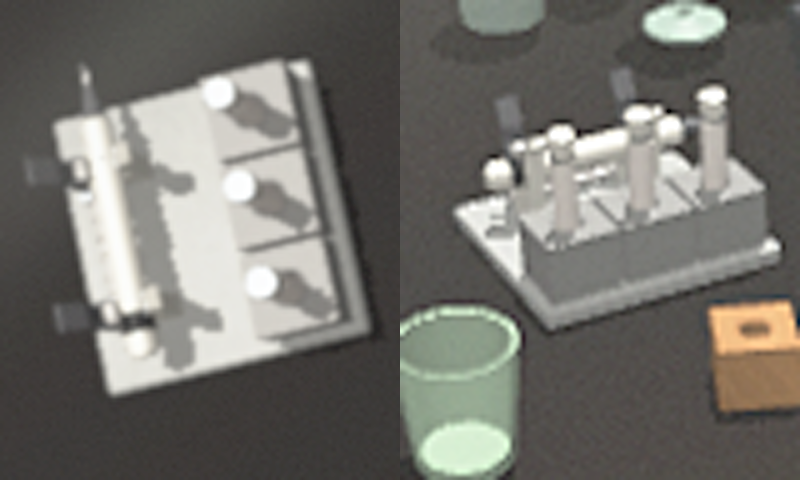

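Everything is in place. In the top crop the three tube caps are in line at (219,93), (239,185) and (262,283), and the jaw arms are in their original closed position. The handpiece runs from (84,68) to (142,357); I'll check the numbers next.

```bash
python3 - <<'E'
from h import *
np.set_printoptions(precision=4,suppress=True)
d=pickle.load(open("im5.pkl","rb"));T=d["top"];S=d["side"]
t=lambda u,v:(155+(u+.5)/4-.5,155+(v+.5)/4-.5); s=lambda u,v:(240+(u-400+.5)/5-.5,120+(v+.5)/5-.5)
N=onz(T,t(84,68),.045);L=onz(T,t(142,357),.045);v=(N-L);n=np.linalg.norm(v)
c=np.array([.5464,.1974]);y=np.radians(14.2);ex=np.array([np.cos(y),np.sin(y)]);ey=np.array([-ex[1],ex[0]])
for P in(N,L,N-v/n*.097,L+v/n*.065,onz(T,t(262,283),.112)): print(P,(P[:2]-c)@ex,(P[:2]-c)@ey)
print(n,tri(T,t(262,283),S,s(561,134)),tri(T,t(239,185),S,s(637,114)),tri(T,t(142,345),S,s(497,174)))
E
```

```text
[0.6312 0.2621 0.045 ] 0.09802983247043305 0.041898789359803526
[0.4719 0.2226 0.045 ] -0.06604007717955541 0.04270315388575865
[0.537  0.2387 0.045 ] 0.0010309981571568576 0.0423743331176263
[0.535  0.2382 0.045 ] -0.0010408583098343311 0.04238449054288771
[0.5084 0.1411 0.112 ] -0.05064535964861918 -0.04528143665182046
0.16407188136559536 (array([0.5088, 0.1415, 0.1102]), np.float64(0.0005225734316176252)) (array([0.5581, 0.1555, 0.1096]), np.float64(0.0012936088566423457)) (array([0.4784, 0.2228, 0.0453]), np.float64(1.9672255001191872e-05))
```

The handpiece is centred to within about 1 mm at the right height, and the tube's cap height matches its neighbours. Handing in.

```bash
python3 -c "
from rig import job
print(job.sign_off())"
```

```text
the job is handed in; nothing more can be done
None
```

The job is handed in: the handpiece sits level in both clips with the jaw closed over it, the burr tube is at the bottom of the free socket, and the rest of the set was left where it stood (about 18 s on the robot's clock).

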